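# Cull the misshapen flower biscuits from the baking tray

## Robot

A 7-joint arm with a two-finger parallel gripper is mounted at the origin on the work surface. World frame = base frame: x ahead of the robot, y to its left, z up, the work surface at z = 0. Lengths are in m, angles in rad, forces in N, time in s.
With the tool pointing down it reaches from about 0.4 to 0.85 m from the base axis. Payload 10.4 kg.
Tool frame: the origin (TCP) lies at the very end of the fingers, on their centre line; the grasp point (between the pads) lies robot.grasp_offset behind it (robot.grasp_offset is the distance from the TCP to the grasp point, in m); y points along the fingers, x is the direction in which the jaws open and shut, and the axes are right-handed (so a half turn about y gives the same grasp; the last joint's range is limited). The gripper opens to 85 mm and grips with 20 to 120 N. Pads are 22 mm wide; open, the fingers measure 114 mm over their backs; the gripper's body (76 mm by 85 mm) begins 54 mm behind the grasp point. The pads swing forward as they close: fully open they stand 13 mm farther back than shut.
Start: joints at [-1.24, 0.332, -0.065, 1.46, 0.022, 1.35, -0.088], TCP at [0.217, 0.586, 0.231] pointing down, gripper open.
Joint ranges: [-2.6, 2.6], [-0.5, 2.12], [-1.47, 1.34], [0.16, 2.42], [-1.27, 4.41], [0.06, 2.06], [-2.6, 2.6]. Speed limits (rad/s): [2.22, 2.22, 2.79, 2.79, 3.14, 3.14, 3.14].

## Interface

Orientations are given as a rotation vector (axis times angle).
In Python, from workcell import read_state, imaging, robot gives the robot as it stands. The module is installed in compiled form; this text tells all that it offers.
- The arm moves only by the shell command python3 -m creep 'ROWS' [FORCE]. ROWS is JSON, a list of rows, each a list of 3 entries, a list of its own where there are three numbers: the shift along the tool's x, y, z in cm, then the turn, a rotation vector about the tool's x, y, z in rad, then the opening, from 0 (shut) to 1 (fully open). In form: [[[tx, ty, tz], [wx, wy, wz], hand], ...]. A call has 1 to 5 rows; each row shifts and turns the commanded pose from where the row before left it, along the tool's axes as they then stand; what a row does not reach is not made up. A row lasts 1/8 s, in which the tool goes at most 62.5 mm and 10.7 degrees, less where a joint would pass 70% of its speed; a pose out of reach is approached as far as the arm can. A call with a gripper value outside its range is refused whole. The fingers move at their own pace and stop on an object; FORCE is the grip in N (left out, the last holds). Time passes only in rows, so rows that do not move let the fingers close. It gives the time, the measured TCP pose, the force and the opening at its end, in the units of the state.
- read_state(): the state, without advancing time (a new reading comes with each control period).
- imaging.get_image(name): name is "scene" or "top" or "wrist"; returns the picture (400x640x3 uint8, red, green, blue); there is no depth.
- imaging.camera_params(name): a dict with "mtx" (3x3 intrinsics, pixels), "rvec" (rotation vector, rad) and "tvec" (3), from world to camera coordinates, as OpenCV has them; the wrist camera has in their place "tool_from_camera" (4x4, takes a point from camera to tool coordinates, whose origin is the TCP and whose axes are the tool frame's). Camera axes: x right, y down, z forward; pixel columns grow to the right and rows downward; lengths in m; the calibration is good to about 2 mm. A picture is of the moment at which its call begins: read the wrist's pose just before it. camera_params takes no time and is no camera call.
- robot.close_job(): hands the job in, once; it reports no verdict.
The state is a dict: "clock": time; "q": joint angles; "dq": joint speeds; "effort": joint torques, N m; "eef_pos": TCP position; "ee_rot": TCP orientation; "force": force on the tool from outside, world axes, zero at the start; "ft_torque": the same for the moment, N m; "width": opening from 0.0 (shut) to 1.0 (fully open).
Only numpy, scipy, OpenCV 4.12 (cv2) and the standard library are available. Lean on these libraries where they do the work, as an engineer would, in place of code of your own. Each camera call takes 0.05 s, during which the arm holds its last target.

## Task

Check the baked flower biscuits on the baking tray: one has a side snapped off and one is two biscuits grown together. Lay these two flat on the floor of the blue rejects pan, face up, and leave the whole biscuits lying where they are on the tray.

Things in the scene. Friction and masses are not known exactly. Their poses are not given: they have to be found in the camera images.
- broken_center (a point): The broken biscuit: yellow flower with a jam dot, one side snapped off straight, five of eight petals left; 16 mm thick, lying flat, about 20 g, loose. Point: its centre, 8 mm above its underside. x axis: level, square to the break; the break face lies 19 mm from the point on the -x side, the opposite petal tip 19 mm on the +x side. y: along the break (54 mm long). z up.
- twin_center (a point): The twin biscuit: two flower biscuits grown together into one long piece with two jam dots, 86 mm long, 54 mm at its widest, 16 mm thick, lying flat, about 50 g, loose. Point: its centre at the join, 8 mm above its underside. y axis: along its length. x: across it, where the join has two flat sides, 22 mm long and 44 mm apart. z up.
- pan_floor (a point): The rejects pan: shallow open blue rectangular pan beside the baking tray, fixed. Point: centre of its inner floor, 4 mm above the table. Inside 244 mm along its level x axis and 164 mm along its level y axis; the 3 mm walls rise 28 mm above the floor; z up.
- whole1: A whole biscuit: round flower with eight petals and one jam dot, 54 mm across, 16 mm thick, about 28 g, loose. Origin at the centre of its underside, z up. The six biscuits lie flat, centres about 100 mm or more apart, on the brown mat of a dark, fixed baking tray (300 x 380 mm, rim 14 mm above the table); the mat is 6 mm above the table.
- whole2: Another whole biscuit, like whole1.
- whole3: Another whole biscuit, like whole1.
- whole4: Another whole biscuit, like whole1.

How it is judged:
By the outcome, as a careful person would: the job done as asked, in the order asked, and still so for the second after the job is handed in, with the robot touching nothing.
It also fails if it takes over 54 s, if anything falls off the work surface, if the arm or the gripper's body presses on something with over 40 N, if the wrist force passes 120 N, or if a joint passes its speed limit or range.

## Working session

There is one attempt and no reset: what is moved stays moved. The work goes in short steps, Python scripts to look and compute and a shell command to move; the robot and the scene stay as the last step left them, time stands still between calls to the robot, and variables do not carry over. Pictures are saved under pics/ and viewed, and the job is handed in when it is done.

```bash
mkdir -p pics
python3 - <<'E'
from workcell import read_state, imaging, robot
import cv2
s=read_state();print(s,robot.grasp_offset)
for n in ["top","scene"]:
    cv2.imwrite(f"pics/{n}0.png",imaging.get_image(n)[:,:,::-1]);print(imaging.camera_params(n))
print(imaging.camera_params("wrist"))
E
```

```text
{'clock': 0.0, 'q': array([-1.23959935,  0.33282976, -0.0646895 ,  1.46096248,  0.02163651,
        1.34989022, -0.08850611]), 'dq': array([-1.93408628e-03,  1.64400132e-03,  5.50607834e-04, -8.52133610e-05,
        3.16893822e-04,  5.38436550e-04, -1.13501817e-03]), 'effort': array([-5.23032941e-04, -6.25452805e+01,  4.86087624e-02, -3.91594255e+01,
        1.62628584e-02,  1.01573273e-02, -4.10758062e-06]), 'eef_pos': array([0.21642998, 0.5859254 , 0.23053211]), 'ee_rot': array([-1.35695577, -0.94398871,  0.94577384]), 'force': array([ 0.50663389,  0.01517049, -0.31219916]), 'ft_torque': array([-0.07426932, -0.01516659, -0.03114263]), 'width': 1.0026852921006821} 0.0187
{'mtx': array([[447.98269102,   0.        , 322.72400944],
       [  0.        , 447.98269102, 204.52840503],
       [  0.        ,   0.        ,   1.        ]]), 'rvec': array([ 2.15972206, -2.13294732,  0.15852329]), 'tvec': array([-0.01649358,  0.55408073,  0.85916315])}
{'mtx': array([[456.92351067,   0.        , 324.25104387],
       [  0.        , 456.92351067, 201.93180739],
       [  0.        ,   0.        ,   1.        ]]), 'rvec': array([ 1.95264423,  1.68602029, -0.56605589]), 'tvec': array([-0.05109166, -0.40927365,  1.32605897])}
{'mtx': array([[337.86857043,   0.        , 321.28273843],
       [  0.        , 337.86857043, 200.62433827],
       [  0.        ,   0.        ,   1.        ]]), 'tool_from_camera': array([[ 9.99999883e-01,  1.04095084e-04, -4.71774644e-04,
         5.73222732e-04],
       [ 4.79821452e-04, -3.27945236e-01,  9.44696614e-01,
        -1.43346823e-01],
       [-5.63779733e-05, -9.44696730e-01, -3.27945248e-01,
         8.49707897e-02],
       [ 0.00000000e+00,  0.00000000e+00,  0.00000000e+00,
         1.00000000e+00]])}
```

View pics/top0.png

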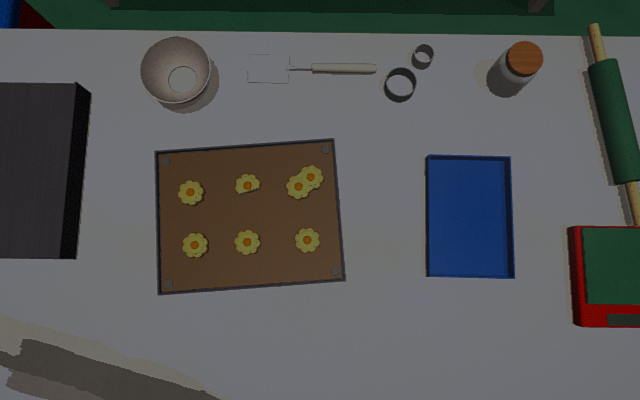

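View pics/scene0.png

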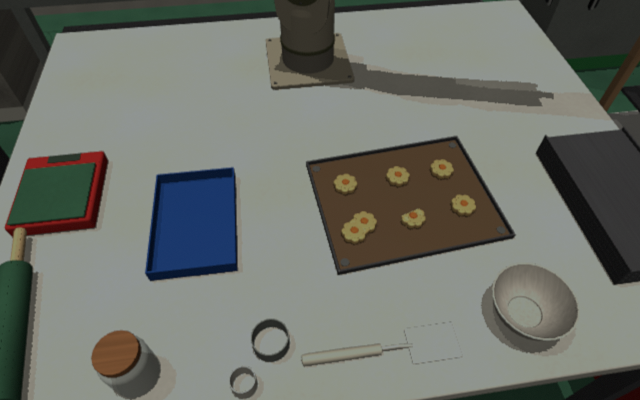

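The top view shows the broken biscuit near (247,184), with its break facing down and left. The twin is near (305,182) and the pan near (470,216). The scene view agrees: broken (414,217), twin (359,227). Next I zoom in and triangulate.

```bash
cat > h.py <<'E'
from workcell import read_state, imaging, robot
import cv2, numpy as np
from scipy.spatial.transform import Rotation as R
P={n:imaging.camera_params(n) for n in ("top","scene")}
def ray(n,uv):
    p=P[n];Rm=cv2.Rodrigues(p["rvec"])[0];d=Rm.T@np.linalg.inv(p["mtx"])@np.array([*uv,1.]);return -Rm.T@p["tvec"],d
def atz(n,uv,z):
    o,d=ray(n,uv);return o+d*(z-o[2])/d[2]
def tri(a,b):
    (o1,d1),(o2,d2)=ray("top",a),ray("scene",b)
    return triR(o1,d1,o2,d2)
def triR(o1,d1,o2,d2):
    t=np.linalg.lstsq(np.c_[d1,-d2],o2-o1,rcond=None)[0];A=o1+t[0]*d1;B=o2+t[1]*d2
    return (A+B)/2,np.linalg.norm(A-B)
def wray(s,uv):
    p=imaging.camera_params("wrist");T=p["tool_from_camera"];Rt=R.from_rotvec(s["ee_rot"]).as_matrix()
    return s["eef_pos"]+Rt@T[:3,3], Rt@T[:3,:3]@np.linalg.inv(p["mtx"])@np.array([*uv,1.])
def watz(s,uv,z):
    o,d=wray(s,uv);return o+d*(z-o[2])/d[2]
E
python3 - <<'E'
from h import *
t=cv2.imread("pics/top0.png");s=cv2.imread("pics/scene0.png")
a=cv2.resize(t[160:220,220:340],None,fx=6,fy=6,interpolation=cv2.INTER_CUBIC);cv2.imwrite("pics/tz.png",cv2.convertScaleAbs(a,alpha=1.5))
def dots(im):
    h=cv2.cvtColor(im,cv2.COLOR_BGR2HSV);m=cv2.inRange(h,(5,180,120),(18,255,255))
    n,l,st,c=cv2.connectedComponentsWithStats(m);return [(c[i].round(1),st[i,4]) for i in range(1,n) if st[i,4]>8]
print("top");[print(*x) for x in dots(t)];print("scene");[print(*x) for x in dots(s)]
r=read_state();print(R.from_rotvec(r["ee_rot"]).as_matrix().round(3))
E
```

```text
top
scene
[442.  166.5] 18
[397.6 173.7] 19
[345.1 181.5] 21
[463.6 202.7] 22
[412.9 215. ] 28
[363.6 220.2] 25
[354.  229.6] 27
[[ 0.346 -0.    -0.938]
 [ 0.938 -0.001  0.346]
 [-0.001 -1.    -0.   ]]
```

View pics/tz.png

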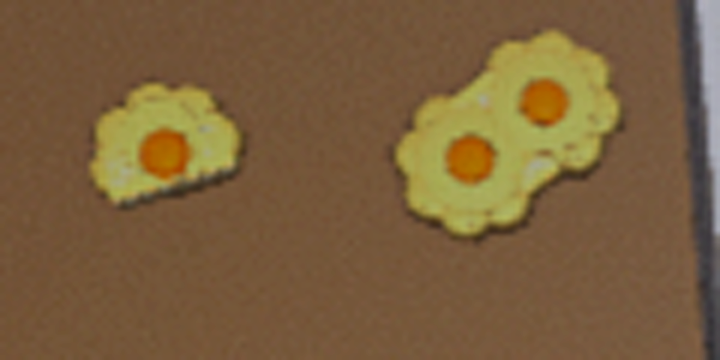

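The zoomed top view shows the broken biscuit's break running from (239,194) to (260,187). The twin's dots are at (298.3,186.5) and (310.7,177).

Run:
```python
from h import *
f=lambda u,v:(220+(u+.5)/6-.5,160+(v+.5)/6-.5)
d1,d2,b=f(470,159),f(544,102),f(164,154)
for a,s in ((d1,(354,229.6)),(d2,(363.6,220.2)),(b,(412.9,215))): print(tri(a,s))
z=.022
A,B=atz("top",d1,z),atz("top",d2,z);d=B-A;print("twin c",(A+B)/2,"len ang",np.degrees(np.arctan2(d[1],d[0])),np.linalg.norm(d))
print("dot",atz("top",b,z)); 
for p in ((116,200),(238,160),(148,83),(200,95)): print(atz("top",f(*p),z))
C=[atz("top",p,.032) for p in ((427,156),(510,156),(514,277),(427,277))]
print("pan",np.array(C).round(3),np.mean(C,0))
ang=lambda a:a
t=cv2.imread("pics/top0.png");h=cv2.cvtColor(t,cv2.COLOR_BGR2HSV)
m=cv2.inRange(h,(20,80,90),(35,255,255))|cv2.inRange(h,(5,200,90),(20,255,255))
n,l,st,c=cv2.connectedComponentsWithStats(m)
for i in range(1,n):
    if st[i,4]>100: print(c[i],st[i],atz("top",c[i],z).round(4))
```

```text
(array([ 0.59835487,  0.03474108, -0.00503127]), np.float64(0.017812067047943275))
(array([0.61187818, 0.02752786, 0.049381  ]), np.float64(0.023275397455554576))
(array([0.59578214, 0.14919606, 0.02103998]), np.float64(0.0036471122139768103))
twin c [0.60491306 0.0294826  0.022     ] len ang -51.02845994519407 0.03228947433689626
dot [0.59516456 0.14721972 0.022     ]
[0.57892048 0.16307517 0.022     ]
[0.59339273 0.12172788 0.022     ]
[0.62000304 0.15365668 0.022     ]
[0.6160092  0.13557525 0.022     ]
pan [[ 0.659 -0.223  0.032]
 [ 0.662 -0.395  0.032]
 [ 0.415 -0.391  0.032]
 [ 0.413 -0.218  0.032]] [ 0.53722995 -0.30659031  0.032     ]
[598.97596154  41.84615385] [593  23  13  37 208] [ 0.9212 -0.6044  0.022 ]
[304.05936675 181.57387863] [286 165  37  34 758] [0.6044 0.0295 0.022 ]
[246.43865031 182.93558282] [235 174  25  20 326] [0.6    0.1484 0.022 ]
[190.0248307  192.23250564] [178 180  25  25 443] [0.5791 0.2636 0.022 ]
[636.03825137 197.40437158] [631 182   9  42 183] [ 0.5799 -0.6543  0.022 ]
[306.92256637 239.86725664] [295 228  25  25 452] [0.4842 0.0215 0.022 ]
[246.68980477 241.88937093] [234 230  26  25 461] [0.4786 0.1434 0.022 ]
[194.26552463 244.70021413] [182 233  25  25 467] [0.4716 0.2491 0.022 ]
```

```bash
cat >> h.py <<'E'
def plan(p,phi,n,s=None):
    "prints n rows towards target TCP p (m) and tool-x heading phi (deg)"
    s=s or read_state();M=R.from_rotvec(s["ee_rot"]);pos=s["eef_pos"];p=np.array(p)
    c,sn=np.cos(np.radians(phi)),np.sin(np.radians(phi))
    Mt=R.from_matrix(np.array([[c,0,-sn],[sn,0,c],[0,-1,0]]))
    w=(M.inv()*Mt).as_rotvec()/n
    for i in range(n):
        t=M.inv().apply((p-pos)/n)*100
        print([t.round(2).tolist(),w.round(3).tolist()],"tot" if n==1 else "");M=M*R.from_rotvec(w)
def pose():
    s=read_state();x=R.from_rotvec(s["ee_rot"]).as_matrix()
    print(s["clock"],s["eef_pos"].round(4),"phi",np.degrees(np.arctan2(x[1,0],x[0,0])).round(2),"tooly",x[:,1].round(3),"w",round(s["width"],3),"F",s["force"].round(1),"q7",s["q"][6].round(2));return s
E
python3 - <<'E'
from h import *
f=lambda u,v:(220+(u+.5)/6-.5,160+(v+.5)/6-.5)
for a,s in (((470,159),(363.6,220.2)),((544,102),(354,229.6)),((164,154),(412.9,215))): print(tri(f(*a),s))
plan((.604,.149,.15),19.3,12)
E
```

```text
(array([0.59498695, 0.04348697, 0.02237217]), np.float64(0.0029941282990045308))
(array([0.61534997, 0.01878911, 0.02240093]), np.float64(0.0038025703948512905))
(array([0.59578214, 0.14919606, 0.02103998]), np.float64(0.0036471122139768103))
[[-2.3, 0.67, -4.29], [0.0, 0.073, -0.0]] 
[[-1.98, 0.67, -4.45], [0.0, 0.073, -0.0]] 
[[-1.64, 0.67, -4.58], [0.0, 0.073, -0.0]] 
[[-1.3, 0.67, -4.69], [0.0, 0.073, -0.0]] 
[[-0.96, 0.67, -4.77], [0.0, 0.073, -0.0]] 
[[-0.61, 0.67, -4.83], [0.0, 0.073, -0.0]] 
[[-0.25, 0.67, -4.86], [0.0, 0.073, -0.0]] 
[[0.11, 0.67, -4.87], [0.0, 0.073, -0.0]] 
[[0.46, 0.67, -4.85], [0.0, 0.073, -0.0]] 
[[0.82, 0.67, -4.8], [0.0, 0.073, -0.0]] 
[[1.17, 0.67, -4.73], [0.0, 0.073, -0.0]] 
[[1.51, 0.67, -4.63], [0.0, 0.073, -0.0]]
```

The triangulated tops stand at 22 mm, which agrees with the text. I'm moving to above the broken biscuit.

```bash
python3 -m creep '[[[-2.3,0.7,-4.3],[0,0.073,0],1],[[-2.0,0.7,-4.4],[0,0.073,0],1],[[-1.6,0.7,-4.6],[0,0.073,0],1],[[-1.3,0.7,-4.7],[0,0.073,0],1],[[-1.0,0.7,-4.8],[0,0.073,0],1]]'
python3 -m creep '[[[-0.6,0.7,-4.8],[0,0.073,0],1],[[-0.2,0.7,-4.9],[0,0.073,0],1],[[0.1,0.7,-4.9],[0,0.073,0],1],[[0.5,0.7,-4.8],[0,0.073,0],1],[[0.8,0.7,-4.8],[0,0.073,0],1]]'
python3 -c "
from h import *
plan((.604,.149,.15),19.3,3)"
```

```text
clock: 0.72
eef_pos: [0.3789, 0.4026, 0.1959]
ee_rot: [-1.467, -0.663, 0.664]
force: [0.6, 0.2, 0.1]
width: 0.997
clock: 1.35
eef_pos: [0.5413, 0.2216, 0.1608]
ee_rot: [-1.537, -0.38, 0.38]
force: [-1.1, 0.5, 0.2]
width: 1.001
[[0.72, 0.36, -3.12], [-0.0, 0.049, -0.0]] 
[[0.88, 0.36, -3.08], [-0.0, 0.049, -0.0]] 
[[1.03, 0.36, -3.03], [-0.0, 0.049, -0.0]]
```

```bash
python3 -m creep '[[[0.7,0.4,-3.1],[0,0.049,0],1],[[0.9,0.4,-3.1],[0,0.049,0],1],[[1.0,0.3,-3.0],[0,0.049,0],1],[[0,0,0],[0,0,0],0.8],[[0,0,0],[0,0,0],0.8]]'
python3 - <<'E'
from h import *
s=pose();im=imaging.get_image("wrist")[:,:,::-1];cv2.imwrite("pics/w1.png",im)
for p in ((.604,.149,.022),(.5951,.1472,.022)):
    pass
import pickle;pickle.dump(s,open("s1.pkl","wb"))
E
```

```text
clock: 1.98
eef_pos: [0.6027, 0.1512, 0.15]
ee_rot: [-1.554, -0.267, 0.268]
force: [-0.4, 0.4, -0.3]
width: 0.8
1.975 [0.6027 0.1512 0.15  ] phi 19.54 tooly [-0.001  0.    -1.   ] w 0.8 F [-0.4  0.4 -0.3] q7 0.13
```

View pics/w1.png

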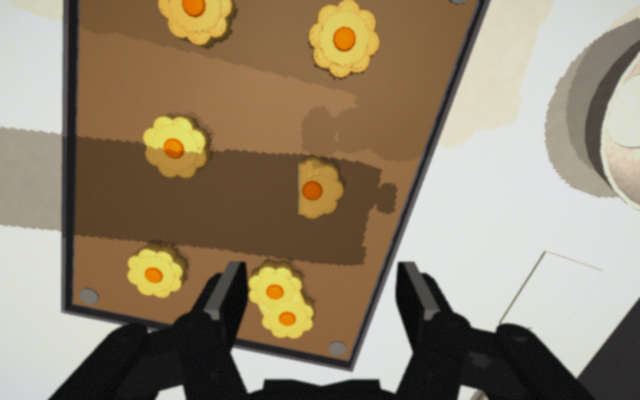

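The wrist view shows the broken biscuit with its break vertical at column 298 (rows 163–219), the petal tip at column 343 and the dot at (312,190). The jaws are square to the break.

Run:
```python
from h import *
import pickle;s=pickle.load(open("s1.pkl","rb"))
im=cv2.imread("pics/w1.png")
cv2.imwrite("pics/w1z.png",cv2.resize(im[145:235,280:370],None,fx=6,fy=6,interpolation=cv2.INTER_CUBIC))
g=lambda p:watz(s,p,.022).round(4)
print("break",g((298,163)),g((298,219)),"tip",g((343,190)),"dot",g((312,190)),"mid",(g((298,191))+g((343,190)))/2)
print("twin dots",g((275,292)),g((287,318.5)))
o,d=ray("top",(247,185.3));print("tri dot",triR(o,d,*wray(s,(312,190))))
```

```text
break [0.5768 0.1671 0.022 ] [0.5923 0.1202 0.022 ] tip [0.6197 0.1578 0.022 ] dot [0.5951 0.1491 0.022 ] mid [0.602   0.15105 0.022  ]
twin dots [0.5951 0.0427 0.022 ] [0.6147 0.0179 0.022 ]
tri dot (array([0.59562518, 0.14779159, 0.01790081]), np.float64(0.0004262556853855993))
```

View pics/w1z.png

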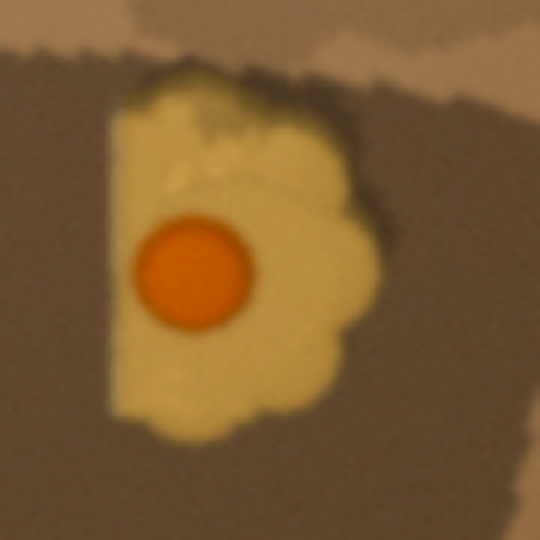

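```bash
python3 -c "
from h import *
plan((.602,.150,.004),19.2,1)"
python3 -m creep '[[[-0.1,5,-0.1],[0,0,0],0.8],[[0,5,0],[0,0,0],0.8],[[0,3,0],[0,0,0],0.8],[[0,1.3,0],[0,0,0],0.8],[[0,0,0],[0,0,0],0.8]]'
python3 - <<'E'
from h import *
s=pose();im=imaging.get_image("wrist")[:,:,::-1];cv2.imwrite("pics/w2.png",im)
E
```

```text
[[-0.1, 14.61, -0.15], [-0.001, 0.007, -0.0]] tot
clock: 2.65
eef_pos: [0.6023, 0.1499, 0.0073]
ee_rot: [-1.554, -0.267, 0.268]
force: [-0.0, 0.2, 0.1]
width: 0.799
2.65 [0.6023 0.1499 0.0073] phi 19.54 tooly [-0.001  0.    -1.   ] w 0.799 F [-0.   0.2  0.1] q7 0.18
```

View pics/w2.png

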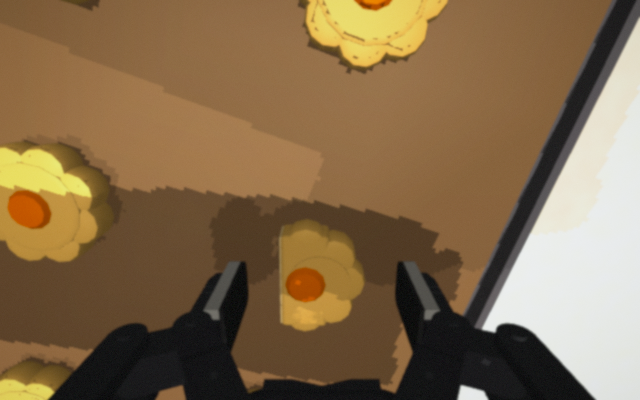

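The wrist view shows the biscuit centred between the fingers, with its dot at (305,285) where the projected grasp row is about 287. I'm lowering 4 mm and closing gently.

```bash
python3 -m creep '[[[0,0.4,0],[0,0,0],0.8],[[0,0,0],[0,0,0],0.4],[[0,0,0],[0,0,0],0.3],[[0,0,0],[0,0,0],0.3],[[0,0,0],[0,0,0],0.3]]' 25
python3 - <<'E'
from h import *
s=pose();im=imaging.get_image("wrist")[:,:,::-1];cv2.imwrite("pics/w3.png",im)
E
```

```text
clock: 3.32
eef_pos: [0.604, 0.1497, 0.0051]
ee_rot: [-1.554, -0.269, 0.264]
force: [0.6, -0.7, 7.6]
width: 0.435
3.325 [0.604  0.1497 0.0051] phi 19.48 tooly [ 0.003  0.001 -1.   ] w 0.435 F [ 0.6 -0.7  7.6] q7 0.18
```

View pics/w3.png

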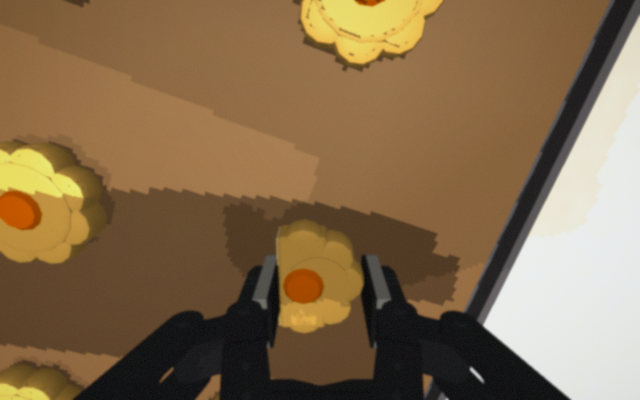

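It is gripped at width 0.435 (37 mm). There is a light 7.6 N of mat contact, so next time I'll go about 3 mm higher. Lifting.

```bash
python3 -m creep '[[[0,-1,0],[0,0,0],0.3],[[0,-3,0],[0,0,0],0.3],[[0,-5,0],[0,0,0],0.3],[[0,-3,0],[0,0,0],0.3],[[0,0,0],[0,0,0],0.3]]'
python3 - <<'E'
from h import *
s=pose();im=imaging.get_image("wrist")[:,:,::-1];cv2.imwrite("pics/w4.png",im)
plan((.60,-.307,.13),-90,12)
E
```

```text
clock: 4.0
eef_pos: [0.6041, 0.1496, 0.1267]
ee_rot: [-1.553, -0.271, 0.263]
force: [-0.5, 0.2, -0.8]
width: 0.435
4.0 [0.6041 0.1496 0.1267] phi 19.47 tooly [ 0.005  0.002 -1.   ] w 0.435 F [-0.5  0.2 -0.8] q7 0.14
[[-1.29, -0.05, -3.58], [-0.0, 0.159, 0.0]] 
[[-0.71, -0.05, -3.74], [-0.0, 0.159, 0.0]] 
[[-0.11, -0.05, -3.8], [-0.0, 0.159, 0.0]] 
[[0.5, -0.05, -3.77], [-0.0, 0.159, 0.0]] 
[[1.09, -0.05, -3.64], [-0.0, 0.159, 0.0]] 
[[1.65, -0.05, -3.43], [-0.0, 0.159, 0.0]] 
[[2.17, -0.04, -3.12], [-0.0, 0.159, 0.0]] 
[[2.64, -0.04, -2.74], [-0.0, 0.159, 0.0]] 
[[3.04, -0.04, -2.28], [-0.0, 0.159, 0.0]] 
[[3.37, -0.04, -1.77], [-0.0, 0.159, 0.0]] 
[[3.6, -0.04, -1.22], [-0.0, 0.159, 0.0]] 
[[3.75, -0.04, -0.63], [-0.0, 0.159, 0.0]]
```

View pics/w4.png

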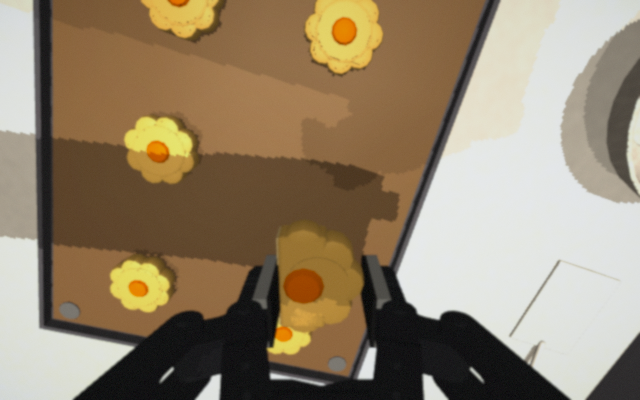

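The biscuit is held level, with its dot at (303,286). I'm carrying it to the pan.

```bash
python3 -m creep '[[[-1.3,0,-3.6],[0,0.159,0],0.3],[[-0.7,0,-3.7],[0,0.159,0],0.3],[[-0.1,0,-3.8],[0,0.159,0],0.3],[[0.5,0,-3.8],[0,0.159,0],0.3],[[1.1,0,-3.6],[0,0.159,0],0.3]]'
python3 -m creep '[[[1.6,0,-3.4],[0,0.159,0],0.3],[[2.2,0,-3.1],[0,0.159,0],0.3],[[2.6,0,-2.7],[0,0.159,0],0.3],[[3.0,0,-2.3],[0,0.159,0],0.3],[[3.4,0,-1.8],[0,0.159,0],0.3]]'
python3 -m creep '[[[3.6,0,-1.2],[0,0.159,0],0.3],[[3.7,0,-0.6],[0,0.159,0],0.3],[[0,0,0],[0,0,0],0.3]]'
python3 - <<'E'
from h import *
s=pose();im=imaging.get_image("wrist")[:,:,::-1];cv2.imwrite("pics/w5.png",im)
cv2.imwrite("pics/top5.png",imaging.get_image("top")[:,:,::-1])
plan((.60,-.307,.05),-90,1,s)
import pickle;pickle.dump(s,open("s5.pkl","wb"))
E
```

```text
clock: 4.68
eef_pos: [0.6008, -0.0419, 0.1221]
ee_rot: [-1.541, 0.363, -0.36]
force: [0.1, -0.4, -0.1]
width: 0.431
clock: 5.3
eef_pos: [0.5994, -0.2308, 0.1221]
ee_rot: [-1.343, 0.975, -0.972]
force: [-0.7, 0.1, -1.4]
width: 0.436
clock: 5.68
eef_pos: [0.5979, -0.309, 0.122]
ee_rot: [-1.211, 1.214, -1.212]
force: [0.5, 0.8, -0.1]
width: 0.434
5.675 [ 0.5979 -0.309   0.122 ] phi -90.23 tooly [-0.003 -0.002 -1.   ] w 0.434 F [ 0.5  0.8 -0.1] q7 -0.85
[[-0.22, 7.2, 0.23], [0.003, -0.004, 0.002]] tot
```

View pics/w5.png

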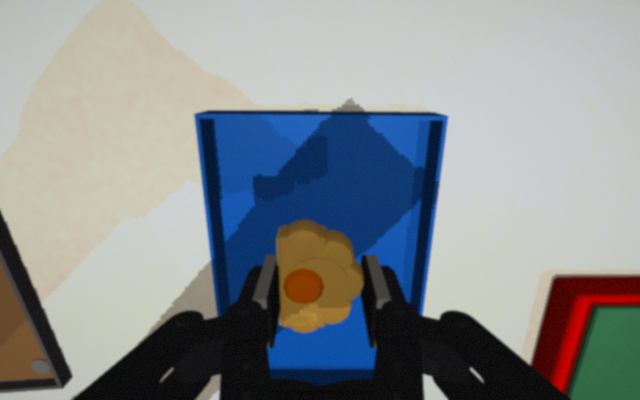

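View pics/top5.png

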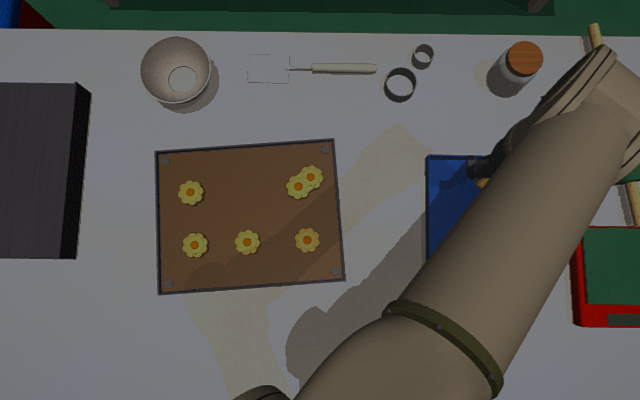

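Run:
```python
from h import *
import pickle;s=pickle.load(open("s5.pkl","rb"))
for p in ((197,114),(446,116),(214,120),(431,120)): print(p,watz(s,p,.032).round(4),watz(s,p,.004).round(4))
# floor height check: far-left rim corner triangulated with top view
print(triR(*ray("top",(427,156)),*wray(s,(197,114))))
```

```text
(197, 114) [ 0.6632 -0.2256  0.032 ] [ 0.6608 -0.2157  0.004 ]
(446, 116) [ 0.6612 -0.3928  0.032 ] [ 0.6585 -0.4029  0.004 ]
(214, 120) [ 0.6592 -0.2366  0.032 ] [ 0.6563 -0.2279  0.004 ]
(431, 120) [ 0.6586 -0.383   0.032 ] [ 0.6556 -0.3919  0.004 ]
(array([ 0.66179367, -0.22414873,  0.02622231]), np.float64(0.002161785673081824))
```

```bash
python3 -m creep '[[[0,5,0],[0,0,0],0.3],[[0,4.5,0],[0,0,0],0.3],[[0,1.3,0],[0,0,0],0.3],[[0,0.4,0],[0,0,0],0.3],[[0,0.2,0],[0,0,0],0.3]]'
python3 -m creep '[[[0,0.2,0],[0,0,0],0.3]]'
```

```text
clock: 6.4
eef_pos: [0.6012, -0.3057, 0.0109]
ee_rot: [-1.21, 1.205, -1.208]
force: [-0.2, -0.4, 0.1]
width: 0.434
clock: 6.52
eef_pos: [0.601, -0.3058, 0.0087]
ee_rot: [-1.21, 1.205, -1.208]
force: [-0.0, -0.4, -0.3]
width: 0.434
```

```bash
python3 -m creep '[[[0,0.2,0],[0,0,0],0.3],[[0,0,0],[0,0,0],0.3]]'
python3 -m creep '[[[0,0.1,0],[0,0,0],0.3],[[0,0,0],[0,0,0],0.3]]'
```

```text
clock: 6.78
eef_pos: [0.6003, -0.3054, 0.0054]
ee_rot: [-1.21, 1.207, -1.207]
force: [-0.6, 0.3, -0.6]
width: 0.437
clock: 7.02
eef_pos: [0.6002, -0.3054, 0.0042]
ee_rot: [-1.211, 1.207, -1.207]
force: [0.2, 1.0, -0.1]
width: 0.436
```

```bash
python3 -m creep '[[[0,0.1,0],[0,0,0],0.3],[[0,0,0],[0,0,0],0.3]]'
```

```text
clock: 7.28
eef_pos: [0.6002, -0.3054, 0.0032]
ee_rot: [-1.21, 1.207, -1.207]
force: [-0.6, -0.6, 0.1]
width: 0.436
```

Within about a millimetre of the floor, so I'm releasing and lifting.

```bash
python3 -m creep '[[[0,0,0],[0,0,0],0.5],[[0,0,0],[0,0,0],0.65],[[0,0,0],[0,0,0],0.75],[[0,0,0],[0,0,0],0.75]]'
python3 -m creep '[[[0,-2,0],[0,0,0],0.75],[[0,-5,0],[0,0,0],0.75],[[0,-5,0],[0,0,0],0.75],[[0,0,0],[0,0,0],0.75]]'
python3 - <<'E'
from h import *
s=pose();im=imaging.get_image("wrist")[:,:,::-1];cv2.imwrite("pics/w6.png",im)
import pickle;pickle.dump(s,open("s6.pkl","wb"))
plan((.605,.030,.14),39,12,s)
E
```

```text
clock: 7.78
eef_pos: [0.6002, -0.3054, 0.0033]
ee_rot: [-1.21, 1.207, -1.207]
force: [0.7, 0.6, -0.1]
width: 0.748
clock: 8.28
eef_pos: [0.6021, -0.3072, 0.1293]
ee_rot: [-1.207, 1.2, -1.213]
force: [0.1, 0.7, -0.1]
width: 0.752
8.275 [ 0.6021 -0.3072  0.1293] phi -89.87 tooly [ 0.008 -0.003 -1.   ] w 0.752 F [ 0.1  0.7 -0.1] q7 -0.84
[[-2.81, -0.1, 0.03], [-0.0, -0.187, 0.001]] 
[[-2.75, -0.1, 0.55], [-0.0, -0.187, 0.001]] 
[[-2.6, -0.09, 1.06], [-0.0, -0.187, 0.001]] 
[[-2.36, -0.09, 1.52], [-0.0, -0.187, 0.001]] 
[[-2.04, -0.09, 1.94], [-0.0, -0.187, 0.001]] 
[[-1.64, -0.09, 2.28], [-0.0, -0.187, 0.001]] 
[[-1.19, -0.09, 2.55], [-0.0, -0.187, 0.001]] 
[[-0.69, -0.09, 2.72], [-0.0, -0.187, 0.001]] 
[[-0.17, -0.09, 2.81], [-0.0, -0.187, 0.001]] 
[[0.36, -0.09, 2.79], [-0.0, -0.187, 0.001]] 
[[0.87, -0.09, 2.67], [-0.0, -0.187, 0.001]] 
[[1.35, -0.09, 2.46], [-0.0, -0.187, 0.001]]
```

View pics/w6.png

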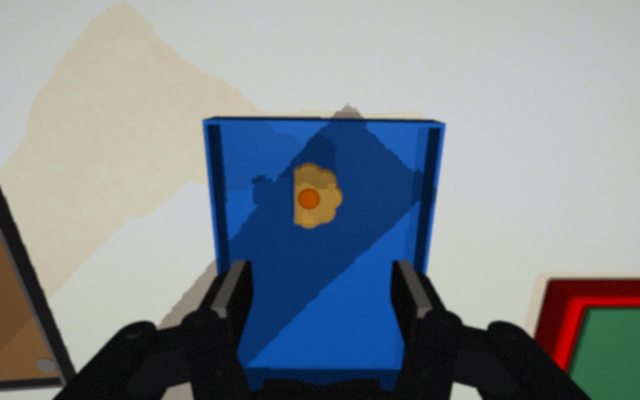

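The broken biscuit lies flat and face up in the pan, with its dot at (309,198). Now to the twin.

```bash
python3 -m creep '[[[-2.8,-0.1,0],[0,-0.186,0],0.8],[[-2.8,-0.1,0.5],[0,-0.186,0],0.8],[[-2.6,-0.1,1.1],[0,-0.186,0],0.8],[[-2.4,-0.1,1.5],[0,-0.186,0],0.8],[[-2.0,-0.1,1.9],[0,-0.186,0],0.8]]'
python3 -m creep '[[[-1.6,-0.1,2.3],[0,-0.186,0],0.8],[[-1.2,-0.1,2.5],[0,-0.186,0],0.8],[[-0.7,-0.1,2.7],[0,-0.186,0],0.8],[[-0.2,-0.1,2.8],[0,-0.186,0],0.8],[[0.4,-0.1,2.8],[0,-0.186,0],0.8]]'
python3 -c "
from h import *
plan((.605,.030,.14),39,3)"
```

```text
clock: 8.95
eef_pos: [0.6002, -0.1637, 0.1278]
ee_rot: [-1.514, 0.496, -0.494]
force: [0.3, 0.2, -0.1]
width: 0.797
clock: 9.57
eef_pos: [0.6027, -0.024, 0.1328]
ee_rot: [-1.558, -0.233, 0.235]
force: [-0.6, 0.3, -0.0]
width: 0.797
[[0.6, -0.24, 1.7], [-0.0, -0.128, -0.0]] 
[[0.81, -0.24, 1.61], [-0.0, -0.128, -0.0]] 
[[1.01, -0.24, 1.49], [-0.0, -0.128, -0.0]]
```

```bash
python3 -m creep '[[[0.6,-0.2,1.7],[0,-0.128,0],0.8],[[0.8,-0.2,1.6],[0,-0.128,0],0.8],[[1.0,-0.2,1.5],[0,-0.128,0],0.8],[[0,0,0],[0,0,0],0.8]]'
python3 - <<'E'
from h import *
s=pose();im=imaging.get_image("wrist")[:,:,::-1];cv2.imwrite("pics/w7.png",im)
import pickle;pickle.dump(s,open("s7.pkl","wb"))
h=cv2.cvtColor(im.copy(),cv2.COLOR_BGR2HSV);m=cv2.inRange(h,(3,200,90),(16,255,255))
n,l,st,c=cv2.connectedComponentsWithStats(m)
for i in range(1,n):
    if st[i,4]>60: print(c[i].round(1),st[i,4],watz(s,c[i],.022).round(4))
E
```

```text
clock: 10.07
eef_pos: [0.6053, 0.0305, 0.1389]
ee_rot: [-1.504, -0.53, 0.531]
force: [0.8, -1.1, 0.2]
width: 0.8
10.075 [0.6053 0.0305 0.1389] phi 38.83 tooly [-0.001  0.001 -1.   ] w 0.8 F [ 0.8 -1.1  0.2] q7 0.65
[187.7 104.3] 403 [0.4839 0.0234 0.022 ]
[320.7 174.3] 331 [0.5944 0.0436 0.022 ]
[320.7 212. ] 298 [0.6144 0.0186 0.022 ]
```

View pics/w7.png

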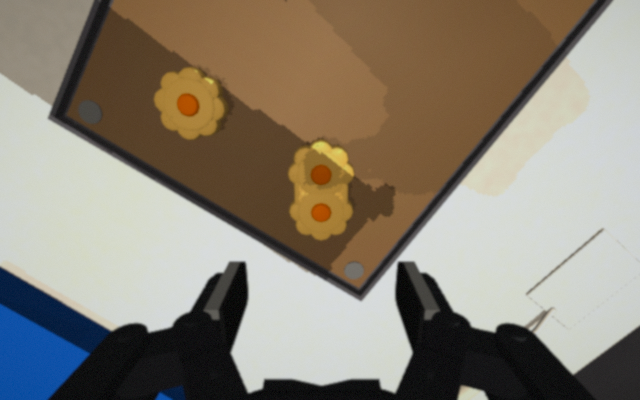

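The twin's dots are at (320.7,174) and (320.7,212), vertically aligned with the jaws square to them. Its centre is within 1 mm of the TCP. Descending.

```bash
python3 -m creep '[[[0,5,0.1],[0,0,0],0.8],[[0,5,0],[0,0,0],0.8],[[0,2,0],[0,0,0],0.8],[[0,1.2,0],[0,0,0],0.8],[[0,0,0],[0,0,0],0.8]]'
python3 -m creep '[[[0,0,0],[0,0,0],0.6],[[0,0,0],[0,0,0],0.4],[[0,0,0],[0,0,0],0.4],[[0,0,0],[0,0,0],0.4]]' 30
python3 - <<'E'
from h import *
s=pose();im=imaging.get_image("wrist")[:,:,::-1];cv2.imwrite("pics/w8.png",im)
E
```

```text
clock: 10.75
eef_pos: [0.6055, 0.0295, 0.0078]
ee_rot: [-1.506, -0.529, 0.528]
force: [0.0, 0.2, 0.3]
width: 0.799
clock: 11.25
eef_pos: [0.6063, 0.0298, 0.0095]
ee_rot: [-1.506, -0.531, 0.527]
force: [-2.1, -0.4, 8.0]
width: 0.568
11.25 [0.6063 0.0298 0.0095] phi 38.72 tooly [ 0.003  0.001 -1.   ] w 0.568 F [-2.1 -0.4  8. ] q7 0.69
```

View pics/w8.png

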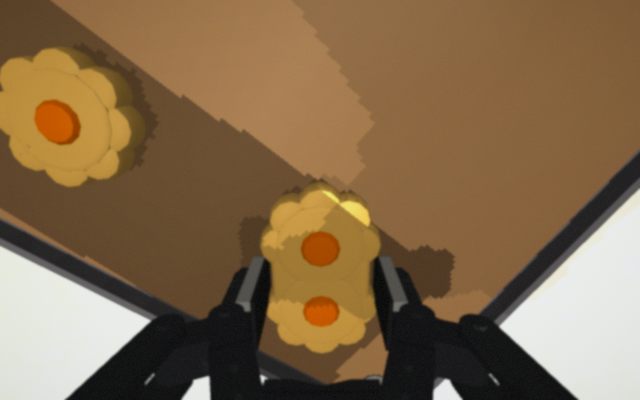

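The grip stopped at 48 mm rather than 44 mm. I'm checking the offset along the twin's length.

Run:
```python
from h import *
s=read_state();M=R.from_rotvec(s["ee_rot"])
im=cv2.imread("pics/w8.png")
h=cv2.cvtColor(im,cv2.COLOR_BGR2HSV);m=cv2.inRange(h,(3,200,90),(14,255,255))
n,l,st,c=cv2.connectedComponentsWithStats(m)
for i in range(1,n):
    if st[i,4]>100: w=watz(s,c[i],.0225);print(c[i].round(1),st[i,4],w.round(4),"tool mm",(M.inv().apply(w-s["eef_pos"])*1000).round(1))
cv2.imwrite("pics/w8z.png",cv2.resize(im[170:370,220:420],None,fx=3,fy=3,interpolation=cv2.INTER_CUBIC))
```

```text
[ 57.  121.8] 1410 [0.4841 0.0234 0.0225] tool mm [-99.3 -13.4  71.5]
[319.9 248.4] 928 [0.5947 0.0438 0.0225] tool mm [ -0.2 -13.   18.2]
[320.8 310.9] 738 [0.615  0.019  0.0225] tool mm [  0.1 -13.  -13.9]
```

View pics/w8z.png

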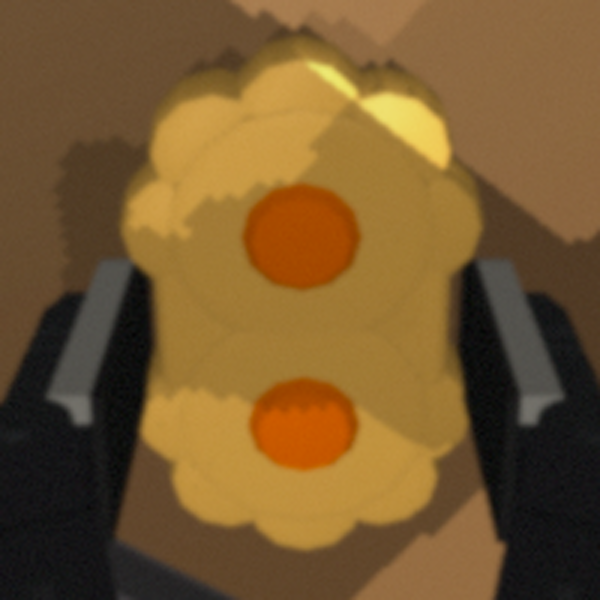

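The centre is 2.1 mm toward +z, so the pads catch the near petals instead of the flat sides. I'm opening, shifting 2 mm and closing again.

```bash
python3 -m creep '[[[0,0,0],[0,0,0],0.75],[[0,0,0],[0,0,0],0.75],[[0,0,0.2],[0,0,0],0.75],[[0,0,0],[0,0,0],0.75]]'
python3 -m creep '[[[0,0,0],[0,0,0],0.6],[[0,0,0],[0,0,0],0.4],[[0,0,0],[0,0,0],0.4],[[0,0,0],[0,0,0],0.4]]' 30
python3 - <<'E'
from h import *
s=pose();M=R.from_rotvec(s["ee_rot"]);im=imaging.get_image("wrist")[:,:,::-1].copy();cv2.imwrite("pics/w9.png",im)
h=cv2.cvtColor(im,cv2.COLOR_BGR2HSV);m=cv2.inRange(h,(3,200,90),(14,255,255))
n,l,st,c=cv2.connectedComponentsWithStats(m)
for i in range(1,n):
    if st[i,4]>100: w=watz(s,c[i],.0225);print(c[i].round(1),st[i,4],w.round(4),"tool mm",(M.inv().apply(w-s["eef_pos"])*1000).round(1))
E
```

```text
clock: 11.8
eef_pos: [0.6037, 0.0316, 0.0073]
ee_rot: [-1.505, -0.529, 0.529]
force: [-0.4, 0.2, -0.2]
width: 0.748
clock: 12.3
eef_pos: [0.604, 0.0315, 0.0079]
ee_rot: [-1.505, -0.529, 0.529]
force: [-2.9, 0.2, 7.3]
width: 0.567
12.3 [0.604  0.0315 0.0079] phi 38.74 tooly [ 0.  0. -1.] w 0.567 F [-2.9  0.2  7.3] q7 0.69
[ 58.3 129.8] 1405 [0.4841 0.0234 0.0225] tool mm [-98.6 -14.7  68.7]
[321.1 256.3] 926 [0.5946 0.0436 0.0225] tool mm [  0.3 -14.6  15.3]
[321.9 318.5] 743 [0.6149 0.0188 0.0225] tool mm [  0.6 -14.6 -16.8]
```

It is centred to within 1 mm and the width is the same, so the pads are riding just on the petal corners on both ends. That makes a symmetric grip. I'll lift a little and check.

```bash
python3 -m creep '[[[0,-0.3,0],[0,0,0],0.4],[[0,-1,0],[0,0,0],0.4],[[0,-2,0],[0,0,0],0.4],[[0,0,0],[0,0,0],0.4]]' 40
python3 - <<'E'
from h import *
s=pose();cv2.imwrite("pics/w10.png",imaging.get_image("wrist")[:,:,::-1])
E
```

```text
clock: 12.85
eef_pos: [0.6054, 0.0314, 0.0428]
ee_rot: [-1.506, -0.532, 0.526]
force: [-0.1, 0.1, -0.7]
width: 0.554
12.85 [0.6054 0.0314 0.0428] phi 38.73 tooly [ 0.004  0.001 -1.   ] w 0.554 F [-0.1  0.1 -0.7] q7 0.68
```

View pics/w10.png

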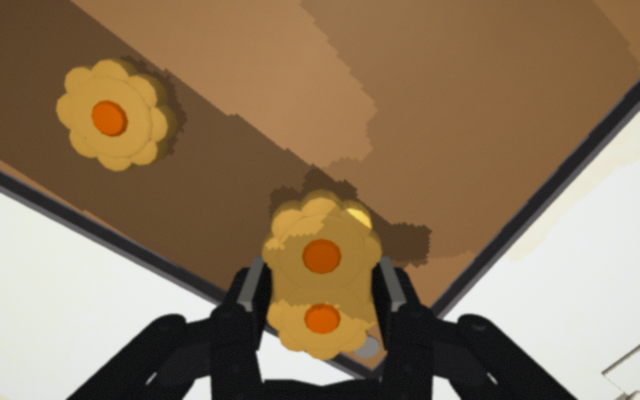

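The twin is held level, with dots at (321,256) and (322,319). Raising and carrying it.

```bash
python3 -m creep '[[[0,-4,0],[0,0,0],0.4],[[0,-4.5,0],[0,0,0],0.4],[[0,0,0],[0,0,0],0.4]]'
python3 -c "
from h import *
pose()
plan((.48,-.308,.125),-90,15)"
```

```text
clock: 13.28
eef_pos: [0.6058, 0.0314, 0.1287]
ee_rot: [-1.506, -0.534, 0.524]
force: [0.4, -0.7, -1.2]
width: 0.554
13.275 [0.6058 0.0314 0.1287] phi 38.72 tooly [ 0.006  0.001 -1.   ] w 0.554 F [ 0.4 -0.7 -1.2] q7 0.65
[[-2.07, 0.02, -1.24], [-0.0, 0.15, 0.0]] 
[[-1.86, 0.02, -1.54], [-0.0, 0.15, 0.0]] 
[[-1.61, 0.02, -1.8], [-0.0, 0.15, 0.0]] 
[[-1.33, 0.02, -2.02], [-0.0, 0.15, 0.0]] 
[[-1.01, 0.02, -2.19], [-0.0, 0.15, 0.0]] 
[[-0.67, 0.02, -2.32], [-0.0, 0.15, 0.0]] 
[[-0.32, 0.02, -2.39], [-0.0, 0.15, 0.0]] 
[[0.04, 0.02, -2.41], [-0.0, 0.15, 0.0]] 
[[0.4, 0.02, -2.38], [-0.0, 0.15, 0.0]] 
[[0.75, 0.03, -2.29], [-0.0, 0.15, 0.0]] 
[[1.09, 0.03, -2.15], [-0.0, 0.15, 0.0]] 
[[1.4, 0.03, -1.97], [-0.0, 0.15, 0.0]] 
[[1.67, 0.03, -1.74], [-0.0, 0.15, 0.0]] 
[[1.91, 0.03, -1.47], [-0.0, 0.15, 0.0]] 
[[2.11, 0.03, -1.17], [-0.0, 0.15, 0.0]]
```

```bash
python3 -m creep '[[[-2.1,0,-1.2],[0,0.15,0],0.4],[[-1.9,0,-1.5],[0,0.15,0],0.4],[[-1.6,0,-1.8],[0,0.15,0],0.4],[[-1.3,0,-2.0],[0,0.15,0],0.4],[[-1.0,0,-2.2],[0,0.15,0],0.4]]'
python3 -m creep '[[[-0.7,0,-2.3],[0,0.15,0],0.4],[[-0.3,0,-2.4],[0,0.15,0],0.4],[[0,0,-2.4],[0,0.15,0],0.4],[[0.4,0,-2.4],[0,0.15,0],0.4],[[0.8,0,-2.3],[0,0.15,0],0.4]]'
python3 -m creep '[[[1.1,0,-2.2],[0,0.15,0],0.4],[[1.4,0,-2.0],[0,0.15,0],0.4],[[1.7,0,-1.7],[0,0.15,0],0.4],[[1.9,0,-1.5],[0,0.15,0],0.4],[[2.1,0,-1.2],[0,0.15,0],0.4]]'
python3 -m creep '[[[0,0,0],[0,0,0],0.4]]'
python3 - <<'E'
from h import *
s=pose();cv2.imwrite("pics/w11.png",imaging.get_image("wrist")[:,:,::-1])
plan((.48,-.308,.015),-90,1,s)
E
```

```text
clock: 13.9
eef_pos: [0.5604, -0.082, 0.1241]
ee_rot: [-1.57, 0.063, -0.061]
force: [-0.0, -0.0, -0.2]
width: 0.557
clock: 14.52
eef_pos: [0.518, -0.1951, 0.1242]
ee_rot: [-1.472, 0.649, -0.646]
force: [-0.9, -0.9, -0.2]
width: 0.556
clock: 15.15
eef_pos: [0.4752, -0.3087, 0.1243]
ee_rot: [-1.206, 1.216, -1.214]
force: [0.2, -0.0, -0.4]
width: 0.555
clock: 15.28
eef_pos: [0.4744, -0.3098, 0.1244]
ee_rot: [-1.208, 1.215, -1.214]
force: [0.0, 1.2, 0.1]
width: 0.551
15.275 [ 0.4744 -0.3098  0.1244] phi -90.41 tooly [-0.002 -0.001 -1.   ] w 0.551 F [0.  1.2 0.1] q7 -0.81
[[-0.19, 10.94, 0.58], [0.002, -0.007, 0.001]] tot
```

View pics/w11.png

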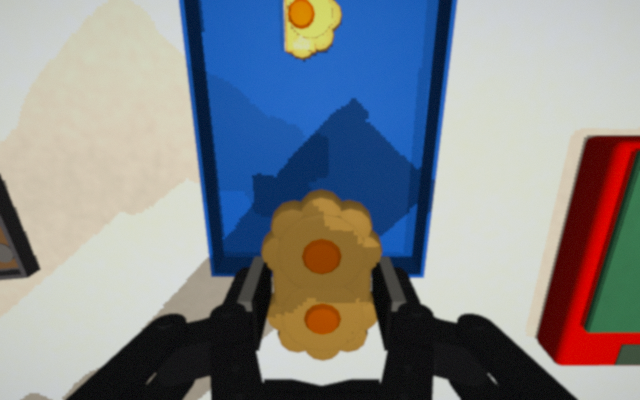

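Near rim at row about 276; checking its x, the twin and the broken biscuit's position before lowering.

Run:
```python
from h import *
s=read_state()
for p in ((212,276),(423,276)): print(watz(s,p,.032).round(4))
print("broken low edge",watz(s,(303,59),.012).round(4))
```

```text
[ 0.4141 -0.2201  0.032 ]
[ 0.4136 -0.3893  0.032 ]
broken low edge [ 0.5758 -0.2954  0.012 ]
```

```bash
python3 -m creep '[[[-0.3,4,0.6],[0,0,0],0.4],[[0,4,0],[0,0,0],0.4],[[0,2,0],[0,0,0],0.4],[[0,1,0],[0,0,0],0.4],[[0,0,0],[0,0,0],0.4]]'
python3 -m creep '[[[0,0.3,0],[0,0,0],0.4],[[0,0,0],[0,0,0],0.4]]'
python3 -m creep '[[[0,0.2,0],[0,0,0],0.4],[[0,0,0],[0,0,0],0.4]]'
```

```text
clock: 15.95
eef_pos: [0.4822, -0.3053, 0.0155]
ee_rot: [-1.208, 1.211, -1.211]
force: [0.4, -0.8, -0.3]
width: 0.557
clock: 16.2
eef_pos: [0.4824, -0.3054, 0.0129]
ee_rot: [-1.207, 1.211, -1.212]
force: [-0.8, 0.2, -0.6]
width: 0.552
clock: 16.45
eef_pos: [0.482, -0.3052, 0.0103]
ee_rot: [-1.208, 1.212, -1.211]
force: [0.4, 1.2, 0.4]
width: 0.556
```

```bash
python3 -m creep '[[[0,0.2,0],[0,0,0],0.4],[[0,0,0],[0,0,0],0.4]]'
python3 -m creep '[[[0,0.1,0],[0,0,0],0.4],[[0,0,0],[0,0,0],0.4]]'
python3 -m creep '[[[0,0.1,0],[0,0,0],0.4],[[0,0,0],[0,0,0],0.4]]'
```

```text
clock: 16.7
eef_pos: [0.4819, -0.3052, 0.0081]
ee_rot: [-1.208, 1.212, -1.211]
force: [0.5, -1.1, -0.6]
width: 0.554
clock: 16.95
eef_pos: [0.482, -0.3053, 0.0072]
ee_rot: [-1.208, 1.212, -1.211]
force: [0.5, -0.4, 0.2]
width: 0.558
clock: 17.2
eef_pos: [0.482, -0.3053, 0.0063]
ee_rot: [-1.208, 1.212, -1.212]
force: [0.4, 0.1, -0.3]
width: 0.553
```

```bash
python3 -m creep '[[[0,0.1,0],[0,0,0],0.4],[[0,0,0],[0,0,0],0.4]]'
```

```text
clock: 17.45
eef_pos: [0.4821, -0.3053, 0.006]
ee_rot: [-1.207, 1.212, -1.211]
force: [-3.2, 3.7, 10.9]
width: 0.556
```

Contact with the floor, 11 N. Releasing and withdrawing.

```bash
python3 -m creep '[[[0,0,0],[0,0,0],0.65],[[0,0,0],[0,0,0],0.75],[[0,0,0],[0,0,0],0.8],[[0,0,0],[0,0,0],0.8]]'
python3 -m creep '[[[0,-2,0],[0,0,0],0.8],[[0,-5,0],[0,0,0],0.8],[[0,-6,0],[0,0,0],0.8],[[0,-5,0],[0,0,0],0.8],[[0,0,0],[0,0,0],0.8]]'
python3 - <<'E'
from h import *
s=pose();cv2.imwrite("pics/w12.png",imaging.get_image("wrist")[:,:,::-1])
cv2.imwrite("pics/top12.png",imaging.get_image("top")[:,:,::-1])
plan((.45,.0,.28),-60,8,s)
E
```

```text
clock: 17.95
eef_pos: [0.482, -0.3052, 0.0052]
ee_rot: [-1.208, 1.212, -1.211]
force: [1.2, 0.6, -0.4]
width: 0.799
clock: 18.58
eef_pos: [0.4835, -0.3069, 0.1903]
ee_rot: [-1.204, 1.206, -1.217]
force: [1.0, 0.4, -0.3]
width: 0.807
18.575 [ 0.4835 -0.3069  0.1903] phi -90.23 tooly [ 0.007 -0.002 -1.   ] w 0.807 F [ 1.   0.4 -0.3] q7 -0.86
[[-3.83, -1.13, -0.43], [-0.001, -0.066, 0.0]] 
[[-3.85, -1.13, -0.17], [-0.001, -0.066, 0.0]] 
[[-3.86, -1.13, 0.08], [-0.001, -0.066, 0.0]] 
[[-3.84, -1.13, 0.33], [-0.001, -0.066, 0.0]] 
[[-3.81, -1.13, 0.58], [-0.001, -0.066, 0.0]] 
[[-3.77, -1.12, 0.83], [-0.001, -0.066, 0.0]] 
[[-3.7, -1.12, 1.08], [-0.001, -0.066, 0.0]] 
[[-3.63, -1.12, 1.32], [-0.001, -0.066, 0.0]]
```

View pics/w12.png

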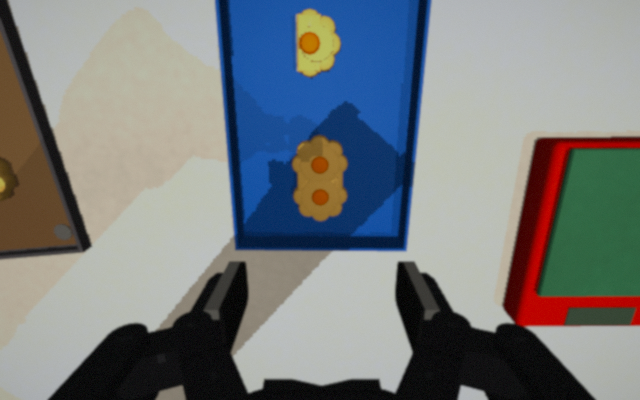

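View pics/top12.png

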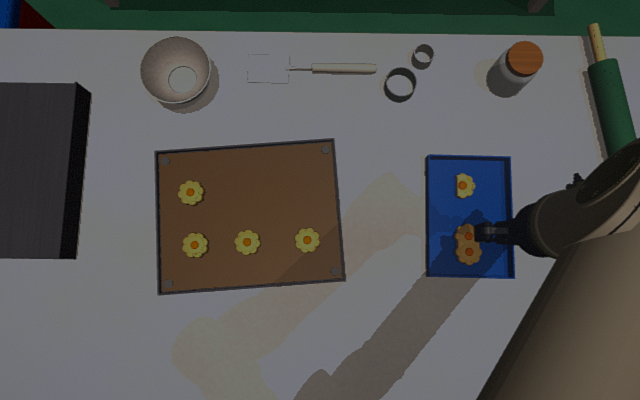

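Both rejects lie flat and face up in the pan, seen by the wrist camera at (318,42) and (320,180). The whole biscuits are at their starting pixels in the top view: (190,192), (194,245), (247,242) and (307,240). The gripper is 0.19 m up and clear, so I'm handing in.

```bash
python3 -c "
from h import *
pose();print(robot.close_job())"
```

```text
18.675 [ 0.4821 -0.3052  0.1861] phi -90.18 tooly [ 0.002  0.    -1.   ] w 0.799 F [-0.4  1.2  0.1] q7 -0.86
the job is handed in; nothing more can be done
None
```

I moved the broken biscuit first and then the twin into the blue rejects pan, and handed the job in at 18.7 s of the 54 s allowed.

- **Pan:** in the last wrist and top pictures both lie inside the pan, jam dots up and clear of each other and the walls. They looked flat, but I did not measure their height after release.
- **Whole biscuits:** by eye, all four are at the same top-view pixels as at the start.
- **Forces:** the most I read was about 11 N, when the twin touched the pan floor. At hand-in the gripper was open, about 19 cm up and touching nothing.
- **Disagreements:**
  - The twin's grip stopped at about 47–48 mm instead of the 44 mm between its flat sides, probably because the pads caught the petal corners. I re-centred by 2 mm and the width stayed the same, but it lifted level and did not slip.
  - My first match of the twin's two dots between the top and scene views was swapped. Corrected, its top measured 22 mm, as the text implies.
  - The broken biscuit's dot height came out at 18 mm from the top and wrist views, against 21 mm from the top and scene views.
  - The broken biscuit was let go without feeling the floor, by my estimate within about 1 mm of it.

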